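Load the canister dryer carousel and switch it on under its guard

ROBOT

A 6-joint arm with a two-finger parallel gripper is mounted at the origin on the work surface. World frame = base frame: x ahead of the robot, y to its left, z up, the work surface at z = 0. Lengths are in mm, angles in rad, forces in N, time in s.
With the tool pointing down it reaches from about 275 to 750 mm from the base axis. Payload 10.2 kg.
Tool frame: the origin (TCP) lies between the finger pads; the fingertips stand 11 mm ahead of it and the grasp point (between the pads) lies 8 mm behind it; z points along the fingers, y is the line along which they close (so a half turn about z gives the same grasp; the last joint's range is limited). The gripper opens to 85 mm and grips with 20 to 120 N. Pads are 22 mm wide; open, the fingers measure 114 mm over their backs; the gripper's body (76 mm by 85 mm) begins 54 mm behind the grasp point. The pads swing forward as they close: fully open they stand 13 mm farther back than shut.
Start: joints at [-1.431, 0.313, 1.498, -0, 1.331, -0.223], TCP at [186.307, -490.837, 210.894] pointing down, gripper open.
Joint ranges: [-2.94, 2.94], [-0.97, 2.17], [0.19, 2.56], [-1.23, 4.37], [0.02, 3.11], [-2.88, 2.88]. Speed limits (rad/s): [2.39, 2.39, 3.01, 3.14, 3.14, 3.14].

INTERFACE

Orientations are given as a unit quaternion [w, x, y, z].
In Python, from rig import sense, eyes, finish_job gives the robot as it stands.
- The arm moves only by the shell command python3 -m jog 'ROWS' [FORCE]. ROWS is JSON, a list of rows, each a list of 7 numbers: the shift along the tool's x, y, z in m, then the turn, a rotation vector about the tool's x, y, z in rad, then the finger opening in m, from 0 to 0.0854. In form: [[dx, dy, dz, rx, ry, rz, gripper], ...]. A call has 1 to 5 rows; each row shifts and turns the commanded pose from where the row before left it, along the tool's axes as they then stand; what a row does not reach is not made up. A row lasts 1/10 s, in which the tool goes at most 50 mm and 8.59 degrees, less where a joint would pass 70% of its speed; a pose out of reach is approached as far as the arm can. A call is refused whole if a number of a shift passes 0.05 or a number of a turn 0.15, either way. A call with a gripper value outside its range is refused whole. The fingers move at their own pace and stop on an object; FORCE is the grip in N (left out, the last holds). Time passes only in rows, so rows that do not move let the fingers close. It gives the time, the measured TCP pose, the force, the opening and the grip force at its end, in the units of the state.
- sense(): the state, without advancing time (a new reading comes with each control period).
- eyes.capture(name): name is "scene" or "top" or "wrist"; returns the picture (420x560x3 uint8, red, green, blue); there is no depth.
- eyes.calibration(name): a dict with "fx", "fy", "cx", "cy" (pixels), "cam_to_world" (4x4, takes a point from camera to world coordinates); the wrist camera has in their place "mount" (4x4, takes a point from camera to tool coordinates, whose origin is the TCP and whose axes are the flange's). Camera axes: x right, y down, z forward; pixel columns grow to the right and rows downward; lengths in mm; the calibration is good to about 2 mm. A picture is of the moment at which its call begins: read the wrist's pose just before it. calibration takes no time and is no camera call.
- finish_job(): hands the job in; it is judged then, once.
The state is a dict: "time_s": time; "joints": joint angles; "dq": joint speeds; "tau": joint torques, N m; "eef_pos": TCP position; "ee_rot": TCP orientation; "force": force on the tool from outside, world axes, zero at the start; "wrist_torque": the same for the moment, N m; "grip_width": opening from 0.0 (shut) to 1.0 (fully open); "grip_force": force on a finger pad.
Only numpy, scipy, OpenCV 4.12 (cv2) and the standard library are available. Lean on these libraries where they do the work, as an engineer would, in place of code of your own. Each camera call takes 0.05 s, during which the arm holds its last target. There are 200 camera calls.

TASK

Dry out the moisture-absorber canisters: stand every white vented canister that is out on the shelf upright in its own compartment of the dryer's carousel, putting each in through the open front and turning the carousel by its square knob, a click at a time, until all of them are under the clear hood and the front compartment is empty. Only then lift the switch box's clear guard until it stays open, flip the toggle over to on (away from the robot), and ease the sprung guard fully shut in your grip, never letting it snap. Leave the jar and the cup that stand among the canisters where they are.

Things in the scene. Friction and masses are not known exactly. Their poses are not given: they have to be found in the camera images.
- can0: moisture-absorber canister: white squat plastic cylinder with a grey vented top and a grey band, 54 mm diameter, 45 mm tall, 0.11 to 0.22 kg, standing upright loose on the shelf; origin at the centre of its underside, z up its axis; absent in some starts
- can1: moisture-absorber canister: white squat plastic cylinder with a grey vented top and a grey band, 54 mm diameter, 45 mm tall, 0.11 to 0.22 kg, standing upright loose on the shelf; origin at the centre of its underside, z up its axis; absent in some starts
- can2: moisture-absorber canister: white squat plastic cylinder with a grey vented top and a grey band, 54 mm diameter, 45 mm tall, 0.11 to 0.22 kg, standing upright loose on the shelf; origin at the centre of its underside, z up its axis; absent in some starts
- dryer: canister dryer fixed on the shelf: white base 270 x 270 x 30 mm with a round aluminium carousel tray, 210 mm across. Origin under its centre, on the carousel's axis; front faces its own -x. A rim and two crossing dividers 8 mm thick make four quarter compartments, one canister each: on a click one faces front, one each side, one back. Tray floor 42 mm above the shelf, rim and dividers 55 mm
- hood (a point): middle of the front edge of the dryer's clear hood, fixed to the dryer, axes as the dryer's: 25 mm in front of the carousel's axis, 104 mm above the shelf. The hood (4 mm thick) covers all beyond this edge, with walls at dryer y = +-123 mm and x = 128 mm, save a slot for the knob's stem (y -31 to 31 mm, x up to 32 mm). The front compartment is open above
- load (a point): point on the tray floor at the middle of the front compartment when the carousel rests on a click: 66 mm in front of the carousel's axis, 42 mm above the shelf; fixed to the dryer, axes as the dryer's
- knob (a point): on the carousel's axis, 132 mm above the shelf, at the height to grip: the square black knob, 28 x 28 mm, from 108 to 146 mm above the shelf; flats square to the dryer's x and y on every click; fixed to the dryer, axes as the dryer's (does not turn)
- carousel (a joint): angle of the carousel, rad, 0 at the start, grows counter-clockwise seen from above (the front compartment then moves to the dryer's -y side), turns either way, stops at -13 and 13; detent clicks every 1.571; between clicks the detent pulls to the nearer one (up to about 0.12 Nm), so that a knob turned 1.1 to 1.3 rad and let go finishes the click by itself
- switch: guarded switch box fixed on the shelf: grey, 120 (x) x 100 (y) mm, an open-topped tray with 6 mm walls up to 75 mm and floor at 30 mm above the shelf; origin at the centre of its underside, front facing its own -x; the toggle stands in the middle of the tray floor, the guard lies over the tray
- toggle (a joint): toggle lever, a steel rod 11 mm thick and 35 mm long, pivoted 32 mm above the shelf at the switch box's origin; 0 = off, leaning 0.5 rad towards the box's -x; 1.0 = on, leaning 0.5 rad to +x (on counts from 0.8); stays where it is left (friction 0.04 Nm)
- toggle_tip (a point): tip of the toggle lever, 63 mm above the shelf at either end of its swing
- guard (a joint): angle of the clear guard plate, 120 x 100 x 4 mm, over the switch tray, hinged along the far (+x) top edge of the switch box; 0 = shut, 1.85 = fully open. An over-centre spring snaps it shut from below about 0.9 rad and above that holds it open at about 1.8 (up to about 0.2 Nm, under 2 N at the tab). Snapping shut means closing faster than 2.5 rad/s
- guard_tab (a point): grip point on the guard's black tab, which sticks out of the plate's free edge: tab 14 mm wide (along the hinge), 10 mm thick; the point is 28 mm beyond the plate's edge, 13 mm from the tab's end, 148 mm from the hinge line; with the guard shut, 77 mm above the shelf and 88 mm in front of the box's origin. Pinched across its width, it swivels in the grip
- guard_hinge (a point): middle of the guard's hinge line, 77 mm above the shelf, 60 mm behind the switch box's origin; the line runs along the box's y
- jar: glass jar with a steel lid, 50 mm diameter, 85 mm tall, to be left alone; origin under its centre
- cup: white ceramic cup, 64 mm diameter at the rim, 70 mm tall, to be left alone; origin under its centre
Not all that is in view belongs to the job. Leave any blue or yellow look-alike of the can2 alone.

How it is judged:
By the outcome, as a careful person would: the job done as asked, in the order asked, and still so for the second after the job is handed in, with the robot touching nothing.
Of can0, can1, can2 only 2 to 3 are there at a start; the rules pass over those that are not, and their reading is None.
At some moment in a run one of can0, can1, can2 may be knocked a few centimetres aside while the robot is not near it.
It also fails if it takes over 210 s, if anything falls off the work surface, if the arm or the gripper's body presses on something with over 40 N, if the wrist force passes 120 N, or if a joint passes its speed limit or range.

## Working session

There is one attempt and no reset: what is moved stays moved. The work goes in short steps, Python scripts to look and compute and a shell command to move; the robot and the scene stay as the last step left them, time stands still between calls to the robot, and variables do not carry over. Pictures are saved under pics/ and viewed, at most 14 in all, crops included, and the job is handed in when it is done.

```bash
ls; mkdir -p pics; python3 - <<'E'
from rig import sense, eyes
import cv2,json
s=sense();print(s)
for n in("scene","top"):
    im=eyes.capture(n);cv2.imwrite(f"pics/{n}0.png",im[:,:,::-1]);print(n,eyes.calibration(n))
print(eyes.calibration("wrist"))
E
```

```text
pics
{'time_s': 0.0, 'joints': array([-1.43141687e+00,  3.13454998e-01,  1.49843552e+00,  9.41940159e-06,
        1.33098390e+00, -2.23427077e-01]), 'dq': array([-0.000256  , -0.00055394, -0.00016205,  0.00049842,  0.0002391 ,
       -0.00129788]), 'tau': array([ 5.44119321e-04, -4.12253630e+01, -2.59739792e+01, -1.39507501e-04,
        4.11225119e-03,  1.74006209e-05]), 'eef_pos': array([ 186.26048819, -490.55181586,  210.33312107]), 'ee_rot': array([-6.40119796e-04,  9.83591498e-01,  1.80408853e-01,  3.14943642e-05]), 'force': array([-0.874709  ,  0.21397816,  0.57575936]), 'wrist_torque': array([-0.01872046,  0.01938149, -0.00635406]), 'grip_force': 0.0, 'grip_width': 1.0021632941231875}
scene {'fx': 546.0001751432367, 'fy': 546.0001751432367, 'cx': 266.414757629011, 'cy': 199.8625620615971, 'cam_to_world': array([[ 6.83729855e-02,  7.46601655e-01, -6.61748519e-01,
         1.40048984e+03],
       [ 9.97558399e-01, -6.06200804e-02,  3.46763052e-02,
        -5.13809615e+01],
       [-1.42258616e-02, -6.62503716e-01, -7.48923528e-01,
         1.11971775e+03],
       [ 0.00000000e+00
[... 277 characters left out ...]
[-9.99969648e-01,  6.50547706e-03, -4.28744522e-03,
        -5.32809705e-01],
       [ 3.82217294e-03, -6.99201262e-02, -9.97545271e-01,
         1.02993013e+03],
       [ 0.00000000e+00,  0.00000000e+00,  0.00000000e+00,
         1.00000000e+00]])}
{'fx': 318.3259000901347, 'fy': 318.3259000901347, 'cx': 281.0933974068921, 'cy': 208.925417481986, 'mount': array([[-4.18273908e-04, -9.45883773e-01, -3.24505336e-01,
         8.35149179e+01],
       [ 9.99999837e-01, -5.22002042e-04,  2.32598400e-04,
        -4.23954234e-03],
       [-3.89403500e-04, -3.24505185e-01,  9.45883837e-01,
        -1.62270093e+02],
       [ 0.00000000e+00,  0.00000000e+00,  0.00000000e+00,
         1.00000000e+00]])}
```

View pics/top0.png

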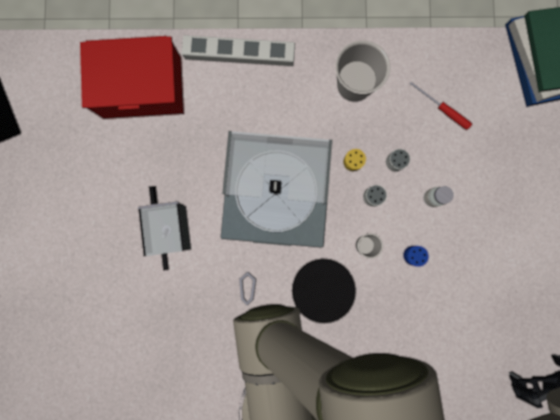

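View pics/scene0.png

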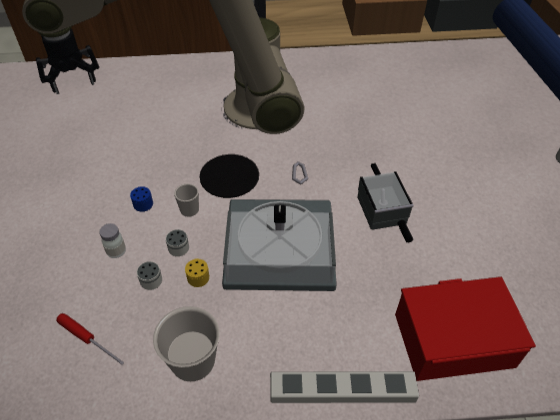

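The top view shows the canisters at (399,159) and (375,195), the cup at (368,244), the jar at (440,196), the dryer around (277,190) and the switch at (164,228). The arm's own position is clear of them all. The switch has two black protrusions, so I'll zoom in.

```bash
python3 - <<'E'
import cv2,numpy as np
t=cv2.imread("pics/top0.png");s=cv2.imread("pics/scene0.png")
a=cv2.resize(t[170:290,110:340],None,fx=3.4,fy=3.4,interpolation=cv2.INTER_CUBIC)[:300]
a=cv2.resize(t[180:276,125:205],(400,480),interpolation=cv2.INTER_CUBIC)
b=cv2.resize(s[160:256,345:425],(400,480),interpolation=cv2.INTER_CUBIC)
cv2.imwrite("pics/sw.png",np.hstack([a,b]))
a=cv2.resize(t[120:255,215:340],(400,432),interpolation=cv2.INTER_CUBIC)
b=cv2.resize(t[135:270,340:465],(400,432),interpolation=cv2.INTER_CUBIC)
cv2.imwrite("pics/dr.png",np.hstack([a,b]))
E
```

```text
(no output)
```

View pics/sw.png

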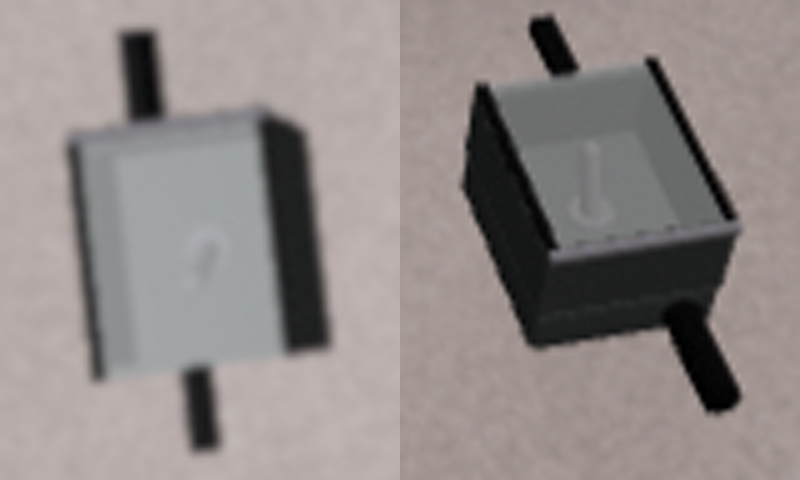

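View pics/dr.png

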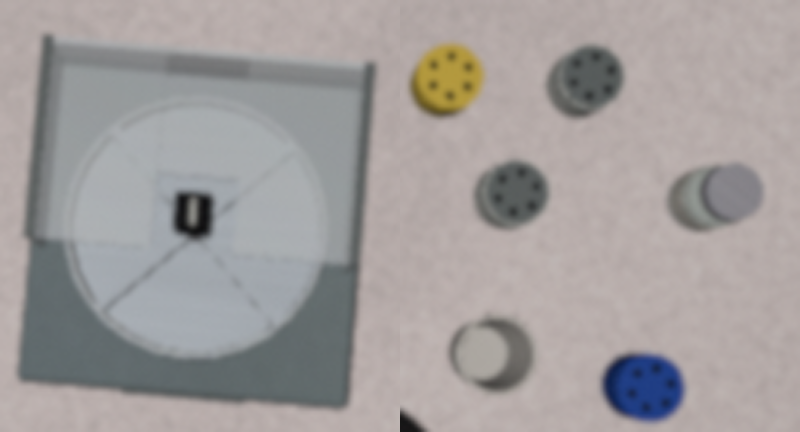

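Left: dryer with the knob at crop (192,213), hood front edge from (28,240) to (352,268), base front corners (20,380) and (345,405). Right: two grey-topped canisters. For the switch, the tab runs from crop (200,368) to (207,447). The far black bar is a low cable.

```bash
cat > h.py <<'E'
import numpy as np,cv2
from rig import sense,eyes
from scipy.spatial.transform import Rotation as R
def ray(name,u,v,z,T=None,c=None):
    c=c or eyes.calibration(name); T=c["cam_to_world"] if T is None else T
    d=T[:3,:3]@[(u-c["cx"])/c["fx"],(v-c["cy"])/c["fy"],1]; o=T[:3,3]
    return o+d*(z-o[2])/d[2]
def wristT(s):
    c=eyes.calibration("wrist"); q=s["ee_rot"]
    T=np.eye(4);T[:3,:3]=R.from_quat([q[1],q[2],q[3],q[0]]).as_matrix();T[:3,3]=s["eef_pos"]
    return T@c["mount"]
def snap(name,fn):
    s=sense();im=eyes.capture(name);cv2.imwrite("pics/"+fn,im[:,:,::-1]);return s,im
def rot(s):
    q=s["ee_rot"];return R.from_quat([q[1],q[2],q[3],q[0]])
def go(x,y,z,yaw=None):
    """tool-frame shift (m) to a world point, and rz so that tool x-axis heading = yaw (tool down)"""
    s=sense();r=rot(s);d=r.inv().apply(np.array([x,y,z])-s["eef_pos"])/1000
    X=r.as_matrix()[:,0];cur=np.arctan2(X[1],X[0])
    print("shift before turn",d.round(4),"heading",cur.round(3),end=" ")
    if yaw is not None:
        a=cur-yaw; a=(a+np.pi/2)%np.pi-np.pi/2
        # tool z down: +rz lowers heading
        print("rz",a.round(3),"j6",s["joints"][5].round(3), "shift after turn",(R.from_rotvec([0,0,a]).inv().apply(d)).round(4),end=" ")
    print()
E
python3 - <<'E'
from h import *
np.set_printoptions(suppress=True,precision=1)
D=lambda x,y:(215+x/3.2,120+y/3.2); C=lambda x,y:(340+x/3.2,135+y/3.2); S=lambda x,y:(125+x/5,180+y/5)
def p(l,uv,z): print(l,ray("top",*uv,z)[:2])
for l,a,z in [("knob",(192,213),146),("hoodL",(28,240),104),("hoodR",(352,268),104),("baseL",(20,380),30),("baseR",(345,405),30)]:p(l,D(*a),z)
for l,a,z in [("canA",(593,78),45),("canB",(518,193),45),("jar",(732,192),85),("cup",(495,353),70),("blue",(650,388),45),("yel",(448,78),45)]:p(l,C(a[0]-400,a[1]),z)
for l,a,z in [("NL",(70,135),79),("NR",(262,110),79),("FR",(285,352),79),("FL",(98,380),79),("tab0",(200,368),79),("tab1",(207,447),79)]:p(l,S(*a),z)
E
```

```text
knob [562.6  21.1]
hoodL [548.3 145.5]
hoodR [525.6 -97.8]
baseL [443.  163.1]
baseR [421.2 -98.5]
canA [ 644.2 -300. ]
canB [ 551.4 -237.3]
jar [ 546.9 -392.4]
cup [ 424.6 -210.6]
blue [ 395.5 -338.4]
yel [ 644.9 -183. ]
NL [522.7 357.9]
NR [534.4 263.6]
FR [415.6 250.8]
FL [402.6 341.9]
tab0 [408.1 292.2]
tab1 [369.8 288.2]
```

```bash
python3 -m jog '[[0.036,-0.009,0,0,0,0,0.085],[0.036,-0.009,0,0,0,0,0.085],[0.036,-0.009,0,0,0,0,0.085],[0.036,-0.009,0,0,0,0,0.085],[0.036,-0.009,0,0,0,0,0.085]]' >/dev/null
python3 -m jog '[[0.036,-0.009,0,0,0,0,0.085],[0.036,-0.009,0,0,0,0,0.085],[0.036,-0.009,0,0,0,0,0.085],[0.036,-0.009,0,0,0,0,0.085],[0.036,-0.009,0,0,0,0,0.085]]' >/dev/null
python3 -m jog '[[0.036,-0.009,0,0,0,0,0.085],[0.036,-0.009,0,0,0,0,0.085],[0,0,0,0,0,0.113,0.085],[0,0,0,0,0,0.113,0.085],[0,0,0,0,0,0.113,0.085]]' >/dev/null
python3 -m jog '[[0,0,0,0,0,0.113,0.085],[0,0,0,0,0,0,0.085],[0,0,0,0,0,0,0.085]]'
python3 - <<'E'
from h import *
s,im=snap("wrist","w1.png");go(551,-237,120,-0.088)
E
```

```text
time_s: 1.9
eef_pos: [551.8, -236.5, 210.6]
ee_rot: [-0.0, 0.999, -0.043, -0.0]
force: [-0.3, 0.8, -0.5]
grip_width: 0.999
grip_force: 0.0
shift before turn [-0.0007  0.0005  0.0907] heading -0.087 rz 0.001 j6 1.057 shift after turn [-0.0007  0.0005  0.0907]
```

View pics/w1.png

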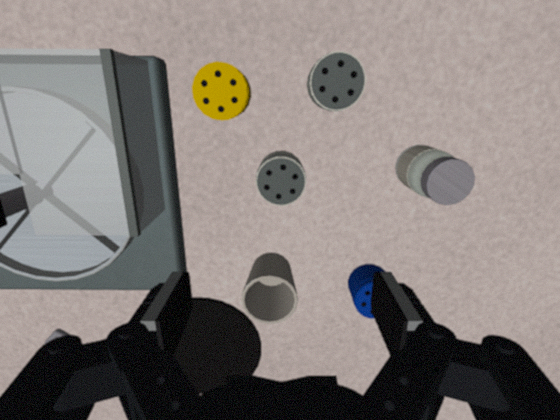

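The wrist view shows canister B's top centred at (281,180) and canister A's at (337,80). Between the fingers' reach and the cup there is room.

```bash
python3 - <<'E'
from h import *
s=sense();T=wristT(s);
for u,v in [(281,180),(337,80)]:
    p=ray("wrist",u,v,45,T);print(p);go(p[0],p[1],22,-0.088)
E
```

```text
[ 555.08811869 -236.85195855   45.        ]
shift before turn [3.400e-03 1.000e-04 1.887e-01] heading -0.087 rz 0.001 j6 1.057 shift after turn [0.0034 0.     0.1887] 
[ 648.11248065 -298.7313926    45.        ]
shift before turn [0.1014 0.0537 0.1887] heading -0.087 rz 0.001 j6 1.057 shift after turn [0.1015 0.0535 0.1887]
```

```bash
python3 -m jog '[[0.0025,0,0.04,0,0,0,0.085],[0,0,0.04,0,0,0,0.085],[0,0,0.04,0,0,0,0.085],[0,0,0.035,0,0,0,0.085],[0,0,0.033,0,0,0,0.085]]' >/dev/null
python3 -m jog '[[0,0,0,0,0,0,0.085],[0,0,0,0,0,0,0.04],[0,0,0,0,0,0,0.04],[0,0,0,0,0,0,0.04],[0,0,0,0,0,0,0.04]]' 40
python3 -m jog '[[0,0,0,0,0,0,0.04],[0,0,0,0,0,0,0.04],[0,0,-0.03,0,0,0,0.04],[0,0,-0.04,0,0,0,0.04],[0,0,-0.04,0,0,0,0.04]]' 40
python3 -m jog '[[0,0,-0.04,0,0,0,0.04],[0,0,0,0,0,0,0.04]]' 40
python3 - <<'E'
from h import *
s,im=snap("wrist","w2.png");go(496.3,27.3,67,-0.088)
E
```

```text
time_s: 2.95
eef_pos: [554.8, -237.1, 24.1]
ee_rot: [0.001, 0.999, -0.044, 0.001]
force: [-0.1, -0.4, 0.3]
grip_width: 0.467
grip_force: 0.0
time_s: 3.45
eef_pos: [554.1, -236.6, 134.1]
ee_rot: [-0.0, 0.999, -0.045, -0.0]
force: [0.9, 0.0, 0.2]
grip_width: 0.47
grip_force: 0.0
time_s: 3.65
eef_pos: [556.3, -238.0, 178.9]
ee_rot: [0.003, 0.999, -0.044, 0.004]
force: [1.0, 0.1, -0.2]
grip_width: 0.47
grip_force: 0.0
shift before turn [-0.0827 -0.2586  0.1075] heading -0.089 rz -0.001 j6 1.062 shift after turn [-0.0825 -0.2587  0.1075]
```

View pics/w2.png

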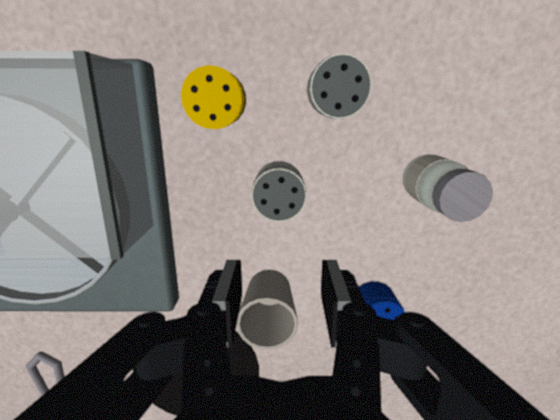

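The gripper closed on nothing. The canister is still standing at (279,194), so I'll recheck where it is.

```bash
python3 - <<'E'
from h import *
s,im=snap("wrist","w3.png");T=wristT(s);print(s["eef_pos"],s["grip_width"])
for u,v in [(279,194),(340,85)]: print(ray("wrist",u,v,45,T))
t=ray; s2,im2=snap("top","t1.png")
hsv=cv2.cvtColor(im2,cv2.COLOR_RGB2HSV)
E
```

```text
[ 555.2495961  -237.30778892  175.57990507] 0.4686204317044348
[ 554.2197159  -235.67429761   45.        ]
[ 646.45309425 -296.8089952    45.        ]
```

```bash
python3 - <<'E'
import cv2,numpy as np
a=cv2.resize(cv2.imread("pics/w3.png")[100:400,150:450],(400,400));b=cv2.resize(cv2.imread("pics/t1.png")[120:270,320:470],(400,400))
cv2.imwrite("pics/c1.png",np.hstack([a,b]))
E
```

```text
(no output)
```

View pics/c1.png

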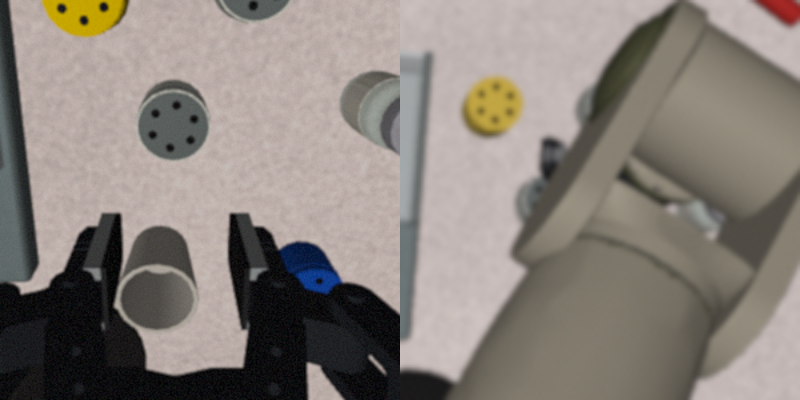

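The can is where it was estimated, and the fingers look about 55 mm apart at reading 0.47. The opening value isn't literal, so I'll repeat the grasp with a full close command.

```bash
python3 -m jog '[[0,0,0,0,0,0,0.085],[0,0,0,0,0,0,0.085],[0,0,0,0,0,0,0.085],[0,0,0.03,0,0,0,0.085],[0,0,0.03,0,0,0,0.085]]' >/dev/null
python3 -m jog '[[0,0,0.03,0,0,0,0.085],[0,0,0.03,0,0,0,0.085],[0,0,0.03,0,0,0,0.085],[0,0,0.002,0,0,0,0.085],[0,0,0,0,0,0,0.085]]'
python3 -m jog '[[0,0,0,0,0,0,0],[0,0,0,0,0,0,0],[0,0,0,0,0,0,0],[0,0,0,0,0,0,0],[0,0,0,0,0,0,0]]' 40
python3 -m jog '[[0,0,0,0,0,0,0],[0,0,0,0,0,0,0],[0,0,0,0,0,0,0]]' 40
```

```text
time_s: 4.8
eef_pos: [554.4, -236.8, 21.1]
ee_rot: [-0.0, 0.999, -0.045, -0.0]
force: [-0.5, -0.4, 0.1]
grip_width: 0.999
grip_force: 0.0
time_s: 5.3
eef_pos: [556.7, -237.7, 24.9]
ee_rot: [0.002, 0.999, -0.045, 0.003]
force: [0.7, 8.2, 18.5]
grip_width: 0.136
grip_force: 9.0
time_s: 5.6
eef_pos: [556.6, -237.8, 24.6]
ee_rot: [0.002, 0.999, -0.045, 0.003]
force: [0.6, 2.7, 18.6]
grip_width: 0.002
grip_force: 8.9
```

```bash
python3 - <<'E'
from h import *
s,im=snap("wrist","w4.png");print(s["eef_pos"],s["force"],s["grip_width"])
s,b=snap("scene","s4.png")
b=b[:,:,::-1];a=im[:,:,::-1]
cv2.imwrite("pics/c2.png",np.hstack([cv2.resize(a,(400,300)),cv2.resize(b[130:355,20:320],(400,300))]))
E
```

```text
[ 556.59783155 -237.83688384   24.62054187] [ 0.64240038  2.71665483 18.5540171 ] 0.0016015896165261776
```

View pics/c2.png

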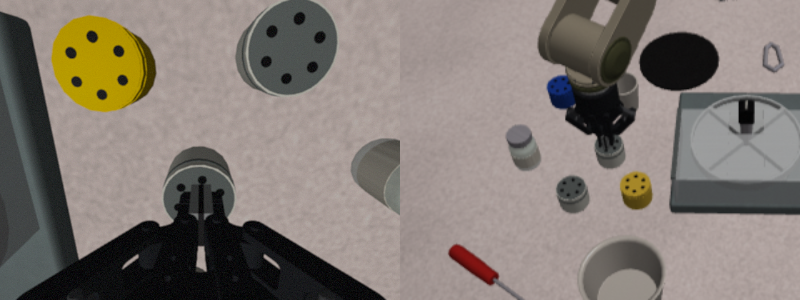

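The closed fingers seem to be resting on the canister's top although the TCP reads 25 mm. I'll triangulate heights across the two fixed views.

```bash
python3 - <<'E'
from h import *
np.set_printoptions(suppress=True,precision=1)
def P(n):
    c=eyes.calibration(n);K=np.array([[c["fx"],0,c["cx"]],[0,c["fy"],c["cy"]],[0,0,1]]);return K@np.linalg.inv(c["cam_to_world"])[:3]
# find blobs: dark grey tops in scene0 refined by mask
im=cv2.imread("pics/scene0.png");g=cv2.cvtColor(im,cv2.COLOR_BGR2GRAY)
def tri(a,b):
    X=cv2.triangulatePoints(P("top"),P("scene"),np.array(a,float),np.array(b,float))
    return (X[:3]/X[3]).ravel()
print("A",tri((400.3,159.4),(149,269)));print("B",tri((376.9,195.3),(177,237)))
print("knob",tri((275,186.6),(280,206)));print("yel",tri((355,159.4),(197.5,267.5)))
cv2.imwrite("pics/c3.png",np.hstack([cv2.resize(im[215:295,120:220],(400,320),interpolation=2),cv2.resize(cv2.imread("pics/s4.png")[190:270,130:230],(400,320),interpolation=2)]))
E
```

```text
A [ 644.8 -296.7   43. ]
B [ 552.1 -234.4   41. ]
knob [562.5  23.2 146.7]
yel [ 646.4 -181.6   38.1]
```

View pics/c3.png

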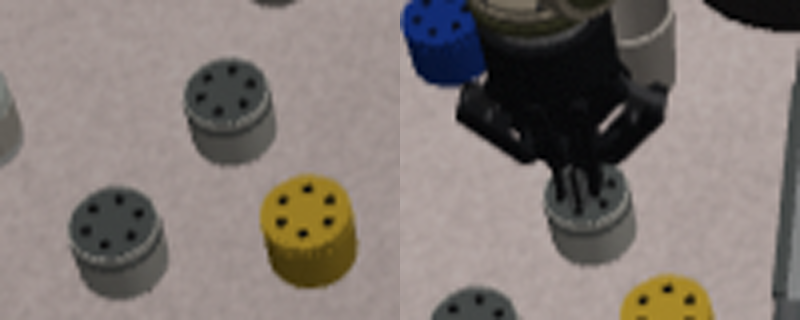

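The left crop shows the cans standing at the start. The right crop shows the shut fingertips resting on the can's top, so the tips really sit about 20 mm behind the reported TCP, not 11 mm ahead of it. The gap and tip row in the wrist view agree with that. I'll go 31 mm deeper than nominal, watching the force.

```bash
python3 -m jog '[[0,0,-0.03,0,0,0,0],[0,0,-0.03,0,0,0,0.085],[0,0,0,0,0,0,0.085],[0,0,0,0,0,0,0.085],[0,0,0,0,0,0,0.085]]' 
python3 - <<'E'
from h import *
s,im=snap("wrist","w5.png");T=wristT(s)
# dark vent holes near image centre: centroid
g=cv2.cvtColor(im,cv2.COLOR_RGB2GRAY)
roi=(g<45).astype(np.uint8);roi[300:]=0
n,l,st,ce=cv2.connectedComponentsWithStats(roi)
for i in range(1,n):
    if 15<st[i,4]<300: print(st[i,4],ce[i].round(1),ray("wrist",*ce[i],45,T)[:2].round(1))
E
python3 -m jog '[[0,0,0.03,0,0,0,0.085],[0,0,0.03,0,0,0,0.085],[0,0,0,0,0,0,0.085],[0,0,0,0,0,0,0.085]]'
```

```text
time_s: 6.2
eef_pos: [553.9, -236.5, 80.0]
ee_rot: [-0.0, 0.999, -0.045, -0.001]
force: [-0.2, 0.8, 0.1]
grip_width: 0.681
grip_force: 0.0
100 [381.5  41.4] [ 662.5 -302.2]
98 [354.1  54.4] [ 657.3 -287. ]
71 [173.8  59.7] [ 663.8 -185.6]
94 [402.4  60.1] [ 652.  -314.1]
66 [199.8  74.1] [ 655. -199.]
65 [151.7  76. ] [ 656.5 -171.3]
85 [349.1  84.6] [ 641.7 -283.8]
86 [396.1  90.2] [ 636.3 -311. ]
81 [369.8 101.9] [ 631.2 -295.8]
60 [156.2 105.2] [ 640.6 -170.5]
60 [203.  103.5] [ 639.1 -198.1]
56 [181.5 118.5] [ 631.8 -183.9]
58 [284.  209.7] [ 569.  -239.8]
54 [261.5 218.1] [ 564.4 -224.5]
56 [302.7 223.9] [ 557.9 -251.3]
53 [258.5 240.1] [ 548.8 -220.7]
53 [298.6 245.3] [ 542.4 -247.5]
48 [276.9 253. ] [ 538.  -232.2]
268 [189.4 287.2] [ 516.5 -167.3]
267 [372.8 287.4] [ 504.6 -298. ]
time_s: 6.65
eef_pos: [554.3, -236.7, 20.9]
ee_rot: [-0.0, 0.999, -0.045, -0.0]
force: [-0.0, -0.4, 0.7]
grip_width: 0.997
grip_force: 0.0
```

```bash
python3 -m jog '[[0,0,0.015,0,0,0,0.085],[0,0,0.012,0,0,0,0.085],[0,0,0.003,0,0,0,0.085],[0,0,0,0,0,0,0.085]]'
python3 -m jog '[[0,0,0,0,0,0,0],[0,0,0,0,0,0,0],[0,0,0,0,0,0,0],[0,0,0,0,0,0,0],[0,0,0,0,0,0,0]]' 40
```

```text
time_s: 7.05
eef_pos: [554.1, -236.6, -9.7]
ee_rot: [-0.0, 0.999, -0.045, -0.0]
force: [0.1, -0.6, 0.5]
grip_width: 0.994
grip_force: 0.0
time_s: 7.55
eef_pos: [554.7, -237.0, -8.4]
ee_rot: [0.0, 0.999, -0.045, 0.0]
force: [-1.2, 0.4, 6.7]
grip_width: 0.622
grip_force: 42.4
```

```bash
python3 -m jog '[[0,0,-0.02,0,0,0,0],[0,0,-0.035,0,0,0,0],[0,0,-0.035,0,0,0,0],[0,0,-0.035,0,0,0,0],[0,0,-0.035,0,0,0,0]]' >/dev/null
python3 -m jog '[[0,0,0,0,0,0,0],[0,0,0,0,0,0,0]]'
python3 -c "
from h import *
go(496.3,27.3,152,-0.088)"
```

```text
time_s: 8.25
eef_pos: [554.1, -236.6, 150.4]
ee_rot: [-0.0, 0.999, -0.045, -0.0]
force: [-0.5, 0.0, -3.4]
grip_width: 0.62
grip_force: 42.9
shift before turn [-0.0811 -0.2577 -0.0015] heading -0.089 rz -0.001 j6 1.062 shift after turn [-0.0808 -0.2578 -0.0015]
```

```bash
python3 -m jog '[[-0.010,-0.032,0,0,0,0,0],[-0.010,-0.032,0,0,0,0,0],[-0.010,-0.032,0,0,0,0,0],[-0.010,-0.032,0,0,0,0,0],[-0.010,-0.032,0,0,0,0,0]]' >/dev/null
python3 -m jog '[[-0.010,-0.032,0,0,0,0,0],[-0.010,-0.032,0,0,0,0,0],[-0.011,-0.034,0,0,0,0,0],[0,0,0,0,0,0,0],[0,0,0,0,0,0,0]]'
python3 - <<'E'
from h import *
go(496.3,27.3,34,-0.088)
s,im=snap("wrist","w6.png")
E
```

```text
time_s: 9.25
eef_pos: [496.0, 27.8, 149.6]
ee_rot: [-0.0, 0.999, -0.044, -0.001]
force: [-0.3, -0.2, -2.3]
grip_width: 0.622
grip_force: 43.1
shift before turn [0.0007 0.0005 0.1156] heading -0.088 rz 0.0 j6 1.479 shift after turn [0.0007 0.0005 0.1156]
```

View pics/w6.png

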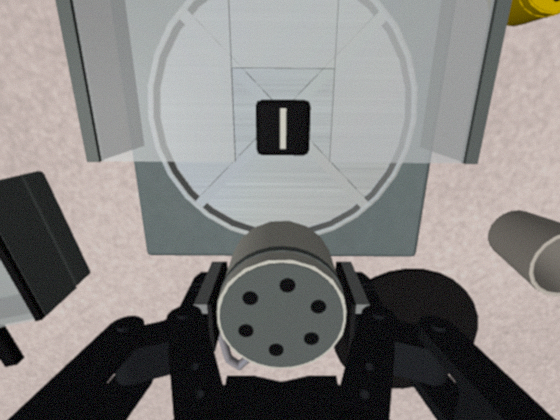

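The can is held upright. The knob is centred at (283,127) and square to the tool, so the alignment is good. Lowering now.

```bash
python3 -m jog '[[0,0,0.03,0,0,0,0],[0,0,0.03,0,0,0,0],[0,0,0.03,0,0,0,0],[0,0,0.02,0,0,0,0],[0,0,0.004,0,0,0,0]]'
python3 -m jog '[[0,0,0.002,0,0,0,0],[0,0,0,0,0,0,0],[0,0,0,0,0,0,0.068],[0,0,0,0,0,0,0.068],[0,0,0,0,0,0,0.068]]'
python3 -m jog '[[0,0,0,0,0,0,0.068],[0,0,-0.03,0,0,0,0.068],[0,0,-0.04,0,0,0,0.068],[0,0,-0.04,0,0,0,0.068],[0,0,0,0,0,0,0.068]]'
python3 - <<'E'
from h import *
s,im=snap("wrist","w7.png");T=wristT(s);print("knob by wrist",ray("wrist",283,127,146,T))
g=cv2.cvtColor(im,cv2.COLOR_RGB2GRAY)
roi=(g<60).astype(np.uint8)
n,l,st,ce=cv2.connectedComponentsWithStats(roi)
for i in range(1,n):
    if 15<st[i,4]<4000: print(st[i,4],ce[i].round(1),ray("wrist",*ce[i],87 if st[i,4]<500 else 146,T)[:2].round(1))
go(562,21.5,95,-0.088)
E
```

```text
time_s: 9.8
eef_pos: [495.9, 26.4, 34.7]
ee_rot: [-0.0, 0.999, -0.045, -0.002]
force: [-0.0, 0.1, -1.9]
grip_width: 0.62
grip_force: 43.3
time_s: 10.3
eef_pos: [497.0, 27.4, 35.5]
ee_rot: [0.0, 0.999, -0.045, 0.001]
force: [0.1, -0.2, 0.2]
grip_width: 0.796
grip_force: 0.0
time_s: 10.8
eef_pos: [499.1, 27.1, 149.9]
ee_rot: [0.001, 0.999, -0.044, 0.005]
force: [0.2, 0.4, -0.6]
grip_width: 0.795
grip_force: 0.0
knob by wrist [569.16599233  19.75012516 146.        ]
267 [84.8 76.8] [608.6 146.6]
16 [491.6   5.4] [ 626.2 -114.9]
51 [551.9   3.7] [ 623.8 -151.9]
30 [521.9  27.3] [ 612.3 -135.3]
2385 [281.7 132.7] [566.4  20.7]
51 [284.4 201.7] [511.4  23.4]
50 [264.5 209.4] [506.7  38.7]
50 [301.  214.4] [500.3  11.8]
46 [261.8 229. ] [491.1  42.5]
46 [297.6 233.9] [484.7  15.5]
45 [278.4 240.9] [480.2  30.7]
556 [  8.  353.9] [442.5 210.4]
shift before turn [0.0642 0.     0.0524] heading -0.089 rz -0.001 j6 1.479 shift after turn [0.0642 0.0001 0.0524]
```

```bash
python3 -m jog '[[0.033,0,0,0,0,0,0.068],[0.032,0,0,0,0,0,0.068],[0,0,0,0,0,0,0.068],[0,0,0.027,0,0,0,0.068],[0,0,0.027,0,0,0,0.068]]'
python3 -m jog '[[0,0,0,0,0,0,0],[0,0,0,0,0,0,0],[0,0,0,0,0,0,0],[0,0,0,0,0,0,0],[0,0,0,0,0,0,0]]' 40
python3 -c "
from h import *
print(sense()['joints'],sense()['wrist_torque'])"
```

```text
time_s: 11.35
eef_pos: [560.7, 21.8, 89.2]
ee_rot: [-0.0, 0.999, -0.045, -0.0]
force: [-0.1, -0.2, -1.0]
grip_width: 0.796
grip_force: 0.0
time_s: 11.85
eef_pos: [561.8, 21.3, 92.1]
ee_rot: [0.0, 0.999, -0.045, 0.001]
force: [-3.1, -2.2, 6.0]
grip_width: 0.319
grip_force: 41.9
[-1.70279916e-01  5.09448834e-01  1.53692549e+00 -4.53625657e-04
  1.09360910e+00  1.48996573e+00] [-0.33930845  0.47963819 -0.05473709]
```

```bash
python3 -m jog '[[0,0,0,0,0,-0.06,0],[0,0,0,0,0,-0.12,0],[0,0,0,0,0,-0.12,0],[0,0,0,0,0,-0.12,0],[0,0,0,0,0,-0.12,0]]' 50
python3 -m jog '[[0,0,0,0,0,-0.12,0],[0,0,0,0,0,-0.12,0],[0,0,0,0,0,-0.12,0],[0,0,0,0,0,-0.12,0],[0,0,0,0,0,-0.12,0]]'
python3 -m jog '[[0,0,0,0,0,-0.12,0],[0,0,0,0,0,-0.12,0],[0,0,0,0,0,-0.12,0],[0,0,0,0,0,-0.07,0],[0,0,0,0,0,0,0]]' 
python3 -c "
from h import *
go(562,21,150,-0.088);print(sense()['joints'],sense()['wrist_torque'])"
```

```text
time_s: 12.35
eef_pos: [562.1, 19.3, 92.1]
ee_rot: [0.002, 0.974, 0.225, 0.001]
force: [-0.7, -15.2, 4.2]
grip_width: 0.319
grip_force: 48.8
time_s: 12.85
eef_pos: [563.7, 17.7, 92.2]
ee_rot: [0.004, 0.864, 0.503, 0.001]
force: [10.5, -21.4, -1.9]
grip_width: 0.323
grip_force: 49.9
time_s: 13.35
eef_pos: [565.4, 17.2, 92.2]
ee_rot: [0.006, 0.738, 0.675, 0.001]
force: [19.2, -23.7, -6.7]
grip_width: 0.325
grip_force: 50.5
shift before turn [ 0.0032 -0.0031 -0.0579] heading 1.481 rz 1.569 j6 -0.082 shift after turn [-0.0031 -0.0032 -0.0579] 
[-0.17415101  0.51170096  1.53307205 -0.00583619  1.08570229 -0.08198161] [-3.08709804 -1.72992464 -0.07463618]
```

```bash
python3 -m jog '[[0,0,0,0,0,0,0.068],[0,0,0,0,0,0,0.068],[0,0,0,0,0,0,0.068],[0,0,0,0,0,0,0.068],[0,0,-0.03,0,0,0,0.068]]' 
python3 -m jog '[[0,0,-0.03,0,0,0.14,0.068],[0,0,-0.03,0,0,0.14,0.085],[0,0,-0.03,0,0,0.14,0.085],[0,0,0,0,0,0.14,0.085],[0,0,0,0,0,0.14,0.085]]' >/dev/null
python3 -m jog '[[0,0,0,0,0,0.14,0.085],[0,0,0,0,0,0.14,0.085],[0,0,0,0,0,0.14,0.085],[0,0,0,0,0,0.14,0.085],[0,0,0,0,0,0.14,0.085]]' >/dev/null
python3 -m jog '[[0,0,0,0,0,0.14,0.085],[0,0,0,0,0,0.03,0.085],[0,0,0,0,0,0,0.085],[0,0,0,0,0,0,0.085]]'
python3 - <<'E'
from h import *
s,im=snap("wrist","w8.png");go(648,-299,200,-0.088)
E
```

```text
time_s: 13.85
eef_pos: [559.4, 22.2, 118.1]
ee_rot: [-0.003, 0.738, 0.675, -0.002]
force: [0.2, -0.4, 0.4]
grip_width: 0.797
grip_force: 0.0
time_s: 15.25
eef_pos: [561.3, 21.8, 210.9]
ee_rot: [-0.0, 0.999, -0.044, 0.0]
force: [-0.3, 0.4, 0.2]
grip_width: 0.999
grip_force: 0.0
shift before turn [0.1145 0.3119 0.0109] heading -0.088 rz -0.0 j6 1.489 shift after turn [0.1145 0.3119 0.0109]
```

View pics/w8.png

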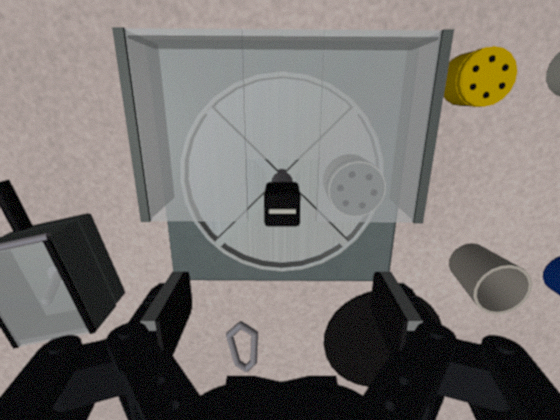

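The carousel clicked round and canister B is at (356,188), under the hood on the -y side. The front compartment is empty. Next is canister A.

```bash
python3 -m jog '[[0.011,0.031,0,0,0,0,0.085],[0.011,0.031,0,0,0,0,0.085],[0.011,0.031,0,0,0,0,0.085],[0.011,0.031,0,0,0,0,0.085],[0.011,0.031,0,0,0,0,0.085]]' >/dev/null
python3 -m jog '[[0.011,0.031,0,0,0,0,0.085],[0.011,0.031,0,0,0,0,0.085],[0.011,0.031,0,0,0,0,0.085],[0.011,0.031,0,0,0,0,0.085],[0.011,0.031,0,0,0,0,0.085]]' >/dev/null
python3 -m jog '[[0,0,0.04,0,0,0,0.085],[0,0,0.04,0,0,0,0.085],[0,0,0.04,0,0,0,0.085],[0,0,0,0,0,0,0.085],[0,0,0,0,0,0,0.085]]'
python3 - <<'E'
from h import *
s,im=snap("wrist","w9.png");T=wristT(s)
g=cv2.cvtColor(im,cv2.COLOR_RGB2GRAY)
roi=(g<55).astype(np.uint8)
n,l,st,ce=cv2.connectedComponentsWithStats(roi)
pts=[]
for i in range(1,n):
    if 20<st[i,4]<300 and ce[i][1]<280:
        p=ray("wrist",*ce[i],45,T)[:2]; print(st[i,4],ce[i].round(1),p.round(1))
        if np.hypot(*(p-[647,-298]))<30: pts.append(p)
m=np.mean(pts,0);print(len(pts),m);go(m[0],m[1],-9.5,-0.088)
E
```

```text
time_s: 16.8
eef_pos: [643.7, -297.1, 92.1]
ee_rot: [0.0, 0.999, -0.044, 0.0]
force: [0.8, -0.7, 1.1]
grip_width: 0.996
grip_force: 0.0
90 [291.9 182.1] [ 673.8 -307.2]
120 [ 13.4 195.8] [ 681.2 -116.4]
67 [285.9 198.7] [ 662.5 -302.2]
135 [151.9 212.7] [ 660.7 -208.2]
65 [264.8 207.4] [ 657.5 -287.1]
42 [119.1 211. ] [ 663.9 -185.7]
66 [304.2 211.7] [ 651.9 -314.1]
41 [101.7 222.3] [ 656.8 -171.4]
40 [140.8 221.3] [ 655. -199.]
61 [262.6 228.8] [ 641.7 -283.9]
65 [301.3 232.8] [ 636.2 -311. ]
60 [280.7 240.8] [ 631.3 -295.8]
41 [144.9 241.9] [ 639.1 -198.2]
39 [106.6 242.9] [ 640.8 -170.5]
38 [127.7 252.5] [ 631.9 -183.8]
7 [ 650.71777424 -300.17548596]
shift before turn [0.0063 0.0019 0.1031] heading -0.089 rz -0.001 j6 1.062 shift after turn [0.0063 0.0019 0.1031]
```

```bash
python3 -m jog '[[0.0033,0.0016,0.03,0,0,0,0.085],[0,0,0.03,0,0,0,0.085],[0,0,0.03,0,0,0,0.085],[0,0,0.012,0,0,0,0.085],[0,0,0,0,0,0,0.085]]'
python3 -m jog '[[0,0,0,0,0,0,0],[0,0,0,0,0,0,0],[0,0,0,0,0,0,0],[0,0,0,0,0,0,0],[0,0,0,0,0,0,0]]' 40
python3 -m jog '[[0,0,-0.02,0,0,0,0],[0,0,-0.035,0,0,0,0],[0,0,-0.035,0,0,0,0],[0,0,-0.035,0,0,0,0],[0,0,-0.035,0,0,0,0]]' >/dev/null
python3 -m jog '[[0,0,0,0,0,0,0],[0,0,0,0,0,0,0]]'
python3 -c "
from h import *
go(496.3,27.3,152,-0.088)"
```

```text
time_s: 17.35
eef_pos: [646.7, -298.9, -10.6]
ee_rot: [0.0, 0.999, -0.044, 0.0]
force: [-0.7, -0.7, 0.4]
grip_width: 0.988
grip_force: 0.0
time_s: 17.85
eef_pos: [647.5, -299.5, -8.6]
ee_rot: [0.001, 0.999, -0.045, 0.002]
force: [-1.2, 0.6, 7.1]
grip_width: 0.617
grip_force: 42.1
time_s: 18.55
eef_pos: [646.5, -298.8, 149.3]
ee_rot: [0.0, 0.999, -0.045, 0.0]
force: [-0.3, 0.3, -2.8]
grip_width: 0.617
grip_force: 42.6
shift before turn [-0.1786 -0.3114 -0.003 ] heading -0.089 rz -0.001 j6 1.063 shift after turn [-0.1783 -0.3116 -0.003 ]
```

```bash
python3 -m jog '[[-0.016,-0.028,0,0,0,0,0],[-0.016,-0.028,0,0,0,0,0],[-0.016,-0.028,0,0,0,0,0],[-0.016,-0.028,0,0,0,0,0],[-0.016,-0.028,0,0,0,0,0]]' >/dev/null
python3 -m jog '[[-0.016,-0.028,0,0,0,0,0],[-0.016,-0.028,0,0,0,0,0],[-0.016,-0.028,0,0,0,0,0],[-0.016,-0.028,0,0,0,0,0],[-0.016,-0.028,0,0,0,0,0]]' >/dev/null
python3 -m jog '[[-0.018,-0.031,0,0,0,0,0],[0,0,0,0,0,0,0],[0,0,0,0,0,0,0]]'
python3 -c "
from h import *
go(496.3,27.3,35.5,-0.088)"
```

```text
time_s: 19.85
eef_pos: [496.3, 27.2, 148.0]
ee_rot: [-0.0, 0.999, -0.044, -0.001]
force: [0.8, -0.5, -1.5]
grip_width: 0.623
grip_force: 42.8
shift before turn [ 2.000e-04 -1.000e-04  1.125e-01] heading -0.088 rz -0.0 j6 1.478 shift after turn [ 2.000e-04 -1.000e-04  1.125e-01]
```

```bash
python3 -m jog '[[0.0025,0,0.03,0,0,0,0],[0,0,0.03,0,0,0,0],[0,0,0.03,0,0,0,0],[0,0,0.018,0,0,0,0],[0,0,0.004,0,0,0,0]]'
python3 -m jog '[[0,0,0.001,0,0,0,0],[0,0,0,0,0,0,0],[0,0,0,0,0,0,0.068],[0,0,0,0,0,0,0.068],[0,0,0,0,0,0,0.068]]'
python3 -m jog '[[0,0,0,0,0,0,0.068],[0,0,-0.03,0,0,0,0.068],[0,0,-0.04,0,0,0,0.068],[0,0,-0.04,0,0,0,0.068],[0,0,0,0,0,0,0.068]]'
python3 -m jog '[[0.033,0,0,0,0,0,0.068],[0.032,0,0,0,0,0,0.068],[0,0,0,0,0,0,0.068],[0,0,0,0,0,0,0.068]]'
python3 -c "
from h import *
go(565,21.3,93,-0.088)"
```

```text
time_s: 20.35
eef_pos: [498.2, 25.8, 34.4]
ee_rot: [-0.0, 0.999, -0.045, -0.002]
force: [-0.2, 0.0, -1.4]
grip_width: 0.621
grip_force: 42.8
time_s: 20.85
eef_pos: [499.8, 26.5, 36.5]
ee_rot: [0.0, 0.999, -0.045, 0.001]
force: [0.1, 0.7, -0.7]
grip_width: 0.794
grip_force: 0.0
time_s: 21.35
eef_pos: [501.8, 26.2, 150.9]
ee_rot: [0.001, 0.999, -0.044, 0.005]
force: [0.9, -0.9, -0.3]
grip_width: 0.796
grip_force: 0.0
time_s: 21.75
eef_pos: [563.7, 20.9, 144.8]
ee_rot: [-0.0, 0.999, -0.045, -0.001]
force: [-0.7, -0.2, 0.1]
grip_width: 0.798
grip_force: 0.0
shift before turn [ 0.0013 -0.0005  0.0518] heading -0.089 rz -0.001 j6 1.489 shift after turn [ 0.0013 -0.0005  0.0518]
```

```bash
python3 -m jog '[[0.001,0,0.025,0,0,0,0.068],[0,0,0.027,0,0,0,0.068],[0,0,0,0,0,0,0],[0,0,0,0,0,0,0],[0,0,0,0,0,0,0]]' 50
python3 -m jog '[[0,0,0,0,0,0,0],[0,0,0,0,0,0,0],[0,0,0,0,0,-0.06,0],[0,0,0,0,0,-0.12,0],[0,0,0,0,0,-0.12,0]]' 50
python3 -m jog '[[0,0,0,0,0,-0.12,0],[0,0,0,0,0,-0.12,0],[0,0,0,0,0,-0.12,0],[0,0,0,0,0,-0.12,0],[0,0,0,0,0,-0.12,0]]'
python3 -m jog '[[0,0,0,0,0,-0.12,0],[0,0,0,0,0,-0.12,0],[0,0,0,0,0,-0.12,0],[0,0,0,0,0,-0.12,0],[0,0,0,0,0,-0.12,0]]'
python3 -m jog '[[0,0,0,0,0,-0.07,0],[0,0,0,0,0,0,0]]' 
python3 -m jog '[[0,0,0,0,0,0,0.068],[0,0,0,0,0,0,0.068],[0,0,0,0,0,0,0.068],[0,0,0,0,0,0,0.068],[0,0,-0.03,0,0,0,0.068]]' 
python3 -m jog '[[0,0,-0.03,0,0,0,0.068],[0,0,-0.03,0,0,0,0.085],[0,0,-0.03,0,0,0,0.085],[0,0,0,0,0,0,0.085],[0,0,0,0,0,0,0.085]]'
python3 - <<'E'
from h import *
s,im=snap("wrist","w10.png");go(468.8,301,210,0.112)
E
```

```text
time_s: 22.25
eef_pos: [565.6, 20.9, 95.5]
ee_rot: [-0.0, 0.999, -0.045, 0.001]
force: [-2.8, -0.1, -1.5]
grip_width: 0.32
grip_force: 49.9
time_s: 22.75
eef_pos: [565.6, 20.9, 95.6]
ee_rot: [0.0, 0.994, 0.108, 0.001]
force: [-2.6, 3.0, 7.2]
grip_width: 0.314
grip_force: 51.4
time_s: 23.25
eef_pos: [565.6, 20.9, 95.6]
ee_rot: [0.0, 0.918, 0.397, 0.001]
force: [-1.6, 1.6, 7.7]
grip_width: 0.318
grip_force: 51.4
time_s: 23.75
eef_pos: [565.6, 21.0, 95.5]
ee_rot: [0.001, 0.76, 0.65, 0.001]
force: [-1.4, 2.4, 7.0]
grip_width: 0.315
grip_force: 51.4
time_s: 23.95
eef_pos: [565.6, 20.9, 95.6]
ee_rot: [0.001, 0.737, 0.675, 0.001]
force: [-2.3, 1.7, 6.9]
grip_width: 0.322
grip_force: 51.4
time_s: 24.45
eef_pos: [563.2, 20.9, 121.0]
ee_rot: [-0.003, 0.738, 0.675, -0.002]
force: [-0.0, -0.3, 0.3]
grip_width: 0.794
grip_force: 0.0
time_s: 24.95
eef_pos: [565.1, 20.6, 213.8]
ee_rot: [0.0, 0.738, 0.675, 0.0]
force: [0.2, -0.5, -0.4]
grip_width: 0.99
grip_force: 0.0
shift before turn [ 0.2705 -0.1208  0.0032] heading 1.481 rz 1.369 j6 -0.081 shift after turn [-0.064  -0.2893  0.0032]
```

View pics/w10.png

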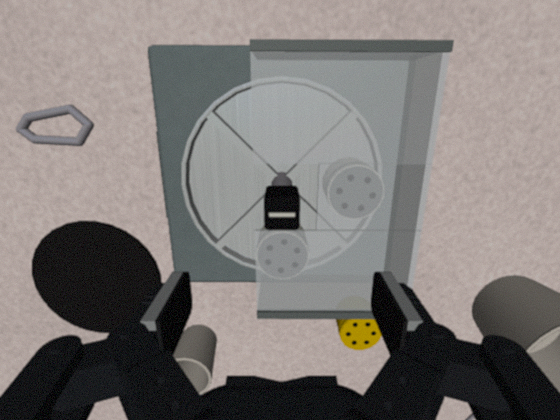

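Both canisters are under the hood, one on the side at (283,252) and one at the back at (354,190), and the front is empty. Next I look at the switch, with the wrist camera turned to the robot's side so it stays clear of the opened guard.

```bash
python3 -m jog '[[0.029,-0.0166,-0.002,0,0,0,0.085],[0.029,-0.0166,-0.002,0,0,0,0.085],[0.029,-0.0166,-0.002,0,0,0,0.085],[0.029,-0.0166,-0.002,0,0,0,0.085],[0.029,-0.0166,-0.002,0,0,0,0.085]]' >/dev/null
python3 -m jog '[[0.029,-0.0166,-0.002,0,0,0,0.085],[0.029,-0.0166,-0.002,0,0,0,0.085],[0.029,-0.0166,-0.002,0,0,0,0.085],[0.029,-0.0166,-0.002,0,0,0,0.085],[0,0,0,0,0,-0.137,0.085]]' >/dev/null
python3 -m jog '[[0,0,0,0,0,-0.137,0.085],[0,0,0,0,0,-0.137,0.085],[0,0,0,0,0,-0.137,0.085],[0,0,0,0,0,-0.137,0.085],[0,0,0,0,0,-0.137,0.085]]' >/dev/null
python3 -m jog '[[0,0,0,0,0,-0.137,0.085],[0,0,0,0,0,-0.137,0.085],[0,0,0,0,0,-0.137,0.085],[0,0,0,0,0,-0.137,0.085],[0,0,0,0,0,-0.137,0.085]]' >/dev/null
python3 -m jog '[[0,0,0,0,0,-0.137,0.085],[0,0,0,0,0,-0.137,0.085],[0,0,0,0,0,0,0.085],[0,0,0,0,0,0,0.085]]'
python3 - <<'E'
from h import *
s,im=snap("wrist","w11.png");print(s["joints"]);go(440,295,230,0.112)
E
```

```text
time_s: 27.4
eef_pos: [439.6, 293.9, 231.1]
ee_rot: [-0.001, -0.058, 0.998, -0.0]
force: [-0.7, -0.5, 0.2]
grip_width: 0.995
grip_force: 0.0
[ 3.67647919e-01  3.08114311e-01  1.45113412e+00 -3.30633640e-05
  1.38391512e+00 -1.31958874e+00]
shift before turn [-0.0005  0.001   0.0012] heading -3.025 rz 0.005 j6 -1.32 shift after turn [-0.0005  0.001   0.0012]
```

View pics/w11.png

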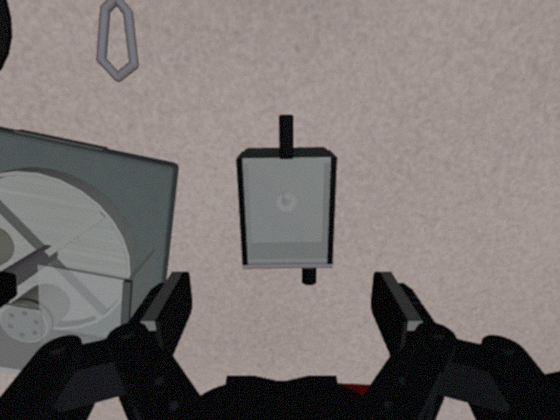

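The tab runs from (286,115) to (287,157), and the plate spans roughly (240,157) to (333,266).

```bash
python3 - <<'E'
from h import *
np.set_printoptions(suppress=True,precision=1)
im=cv2.imread("pics/w11.png");g=cv2.cvtColor(im,cv2.COLOR_BGR2GRAY)
m=(g<50).astype(np.uint8)[100:150,270:305]
ys,xs=np.nonzero(m);print("tab u range",xs.min()+270,xs.max()+270,"v",ys.min()+100, [ (y+100,xs[ys==y].mean()+270) for y in (18,30,42)])
s=sense();T=wristT(s)
for l,u,v,z in [("tabend",286,115.5,81),("tabmid",286.2,135,82),("tabbase",287,150,82),("hingeL",242,267,79),("hingeR",333,266,79),("leftfront",242,158,75),("rightfront",332,157,75)]:print(l,ray("wrist",u,v,z,T))
E
```

```text
tab u range 270 304 v 115 [(118, np.float64(286.0)), (130, np.float64(286.0)), (142, np.float64(285.5))]
tabend [369.7 290.2  81. ]
tabmid [387.4 292.5  82. ]
tabbase [401.5 295.1  82. ]
hingeL [536.4 261.2  79. ]
hingeR [523.3 361.7  79. ]
leftfront [415.7 251.4  75. ]
rightfront [404.2 340.9  75. ]
```

```bash
python3 -m jog '[[0.029,0.0025,0.03,0,0,-0.008,0.085],[0.028,0.0025,0.03,0,0,0,0.085],[0,0,0.03,0,0,0,0.05],[0,0,0.02,0,0,0,0.05],[0,0,0,0,0,0,0.05]]' 
python3 - <<'E'
from h import *
s=sense();go(382.6,291.8,38,0.125)
im=eyes.capture("wrist");T=wristT(s);g=cv2.cvtColor(im,cv2.COLOR_RGB2GRAY);cv2.imwrite("pics/w12.png",im[:,:,::-1])
# tab columns by row near the grip point
c=eyes.calibration("wrist")
p=np.linalg.inv(T)@[382.6,291.8,82,1];u=c["fx"]*p[0]/p[2]+c["cx"];v=c["fy"]*p[1]/p[2]+c["cy"];print("expect",u,v)
for dv in(-12,0,12):
    r=g[int(v)+dv,int(u)-40:int(u)+40];k=np.nonzero(r<50)[0]+int(u)-40;print(int(v)+dv,k.min() if len(k) else None,k.max() if len(k) else None,len(k))
E
```

```text
time_s: 27.95
eef_pos: [381.1, 291.4, 119.7]
ee_rot: [-0.002, -0.063, 0.998, -0.001]
force: [-0.2, 0.4, 1.1]
grip_width: 0.587
grip_force: 0.0
shift before turn [-0.0019  0.0004  0.0817] heading -3.015 rz 0.001 j6 -1.289 shift after turn [-0.0019  0.0004  0.0817] 
expect 281.7426267345767 232.3807521219758
220 273 290 18
232 241 320 80
244 241 320 80
```

```bash
python3 -m jog '[[-0.0015,0,0.03,0,0,0,0.05],[0,0,0.03,0,0,0,0.05],[0,0,0.021,0,0,0,0.05],[0,0,0,0,0,0,0.05],[0,0,0,0,0,0,0]]' 30
python3 -m jog '[[0,0,0,0,0,0,0],[0,0,0,0,0,0,0],[0,0,0,0,0,0,0],[0,0,0,0,0,0,0]]' 30
python3 - <<'E'
from h import *
s=sense();r=148.;yaw=.125;h=np.array([529.4,310.3,77-39])
p0=s["eef_pos"].copy();print(p0)
prev=0
for th in [.15,.3,.45,.6,.75,.9,1.05,1.2,1.35,1.5,1.65,1.78]:
    dxb=r*(np.cos(prev)-np.cos(th));dz=r*(np.sin(th)-np.sin(prev));prev=th
    print(th,"tool x",round(-dxb/1000,4),"z",round(-dz/1000,4))
E
```

```text
time_s: 28.5
eef_pos: [385.0, 292.5, 42.3]
ee_rot: [0.001, -0.064, 0.998, 0.0]
force: [0.8, 0.6, -0.7]
grip_width: 0.433
grip_force: 0.0
time_s: 28.9
eef_pos: [385.1, 292.3, 42.4]
ee_rot: [0.001, -0.064, 0.998, 0.0]
force: [-0.3, -3.3, 7.6]
grip_width: 0.155
grip_force: 32.9
[385.07642818 292.25560532  42.36381177]
0.15 tool x -0.0017 z -0.0221
0.3 tool x -0.0049 z -0.0216
0.45 tool x -0.0081 z -0.0206
0.6 tool x -0.0111 z -0.0192
0.75 tool x -0.0139 z -0.0173
0.9 tool x -0.0163 z -0.015
1.05 tool x -0.0184 z -0.0124
1.2 tool x -0.02 z -0.0096
1.35 tool x -0.0212 z -0.0065
1.5 tool x -0.0219 z -0.0032
1.65 tool x -0.0222 z 0.0001
1.78 tool x -0.019 z 0.0028
```

```bash
python3 -m jog '[[-0.0017,0,-0.0221,0,0,0,0],[-0.0049,0,-0.0216,0,0,0,0],[-0.0081,0,-0.0206,0,0,0,0],[-0.0111,0,-0.0192,0,0,0,0],[0,0,0,0,0,0,0]]' 35
python3 -m jog '[[-0.0139,0,-0.0173,0,0,0,0],[-0.0163,0,-0.015,0,0,0,0],[-0.0184,0,-0.0124,0,0,0,0],[0,0,0,0,0,0,0]]' 35
python3 -m jog '[[-0.02,0,-0.0096,0,0,0,0],[-0.0212,0,-0.0065,0,0,0,0],[-0.0219,0,-0.0032,0,0,0,0],[0,0,0,0,0,0,0]]'
python3 -m jog '[[-0.022,0,0,0,0,0,0],[-0.019,0,0.0028,0,0,0,0],[0,0,0,0,0,0,0]]'
python3 -m jog '[[0,0,0,0,0,0,0.03],[0,0,0,0,0,0,0.03],[0,0,0,0,0,0,0.03]]'
python3 -c "
from h import *
go(469.9+5,302.9,40,.125)"
```

```text
time_s: 29.4
eef_pos: [411.0, 295.6, 126.7]
ee_rot: [0.002, -0.064, 0.998, 0.0]
force: [-2.0, -1.7, 0.9]
grip_width: 0.156
grip_force: 35.5
time_s: 29.8
eef_pos: [458.9, 301.8, 169.7]
ee_rot: [0.001, -0.064, 0.998, 0.0]
force: [-2.3, -0.7, 4.7]
grip_width: 0.158
grip_force: 36.9
time_s: 30.2
eef_pos: [521.1, 310.0, 188.0]
ee_rot: [0.0, -0.064, 0.998, 0.0]
force: [0.2, 0.1, 3.3]
grip_width: 0.153
grip_force: 38.4
time_s: 30.5
eef_pos: [561.4, 315.2, 184.9]
ee_rot: [0.0, -0.064, 0.998, 0.0]
force: [-0.3, 0.2, 2.2]
grip_width: 0.156
grip_force: 39.3
time_s: 30.8
eef_pos: [560.5, 315.0, 185.6]
ee_rot: [-0.0, -0.064, 0.998, -0.0]
force: [0.0, 0.5, -0.2]
grip_width: 0.35
grip_force: 0.0
shift before turn [ 0.0864 -0.001   0.1456] heading -3.013 rz 0.003 j6 -1.369 shift after turn [ 0.0864 -0.0013  0.1456]
```

```bash
python3 -m jog '[[0,0,-0.025,0,0,0,0.03],[0,0,-0.025,0,0,0,0.03],[0.03,0,0,0,0,0,0.03],[0.03,0,0,0,0,0,0],[0.035,0,0,0,0,0,0]]' 30
python3 -m jog '[[0.034,0,0,0,0,0,0],[0,0,0,0,0,0,0],[0,0,0,0,0,0,0],[0,0,0,0,0,0,0]]' 
python3 - <<'E'
from h import *
s=sense();go(432.2,298.2,34,.125)
im=eyes.capture("wrist");cv2.imwrite("pics/w13.png",im[:,:,::-1]);T=wristT(s)
c=eyes.calibration("wrist")
for l,p in [("piv",(469.9,302.9,32)),("tipoff",(453,300.8,63)),("wallfront in",(416.3,296.1,75)),("wall out",(410.3,295.4,75))]:
    q=np.linalg.inv(T)@[*p,1];print(l,c["fx"]*q[0]/q[2]+c["cx"],c["fy"]*q[1]/q[2]+c["cy"])
E
```

```text
time_s: 31.3
eef_pos: [465.6, 302.5, 235.4]
ee_rot: [0.0, -0.064, 0.998, -0.0]
force: [0.4, -0.2, 0.4]
grip_width: 0.017
grip_force: 0.0
time_s: 31.7
eef_pos: [433.8, 298.5, 235.6]
ee_rot: [0.0, -0.064, 0.998, 0.0]
force: [-0.1, 0.9, 0.5]
grip_width: -0.003
grip_force: 0.0
shift before turn [ 1.700e-03 -1.000e-04  2.016e-01] heading -3.014 rz 0.003 j6 -1.319 shift after turn [ 1.700e-03 -1.000e-04  2.016e-01] 
piv 281.05687180910974 204.64468439318654
tipoff 281.10520059038936 198.7458822686974
wallfront in 281.10913798360997 167.7450819140421
wall out 281.1768133656478 161.89988650276865
```

View pics/w13.png

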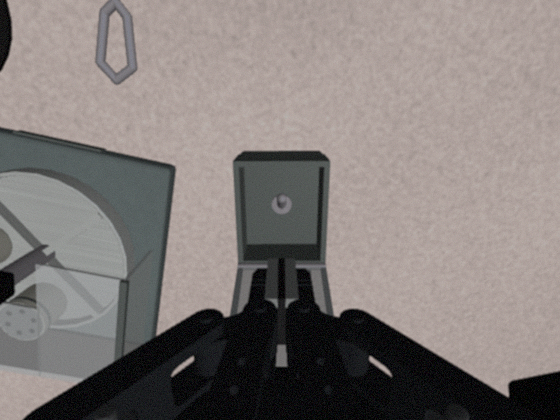

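The guard stays open. The toggle's base at (281,204) and the front wall at v≈160 match the predictions. Lowering the shut fingers in front of the lever.

```bash
python3 -m jog '[[0.0015,0,0.04,0,0,0,0],[0,0,0.04,0,0,0,0],[0,0,0.04,0,0,0,0],[0,0,0.03,0,0,0,0],[0,0,0.02,0,0,0,0]]' 
python3 -m jog '[[0,0,0.016,0,0,0,0],[0,0,0.016,0,0,0,0],[0,0,0,0,0,0,0],[0,0,0,0,0,0,0]]' 
```

```text
time_s: 32.25
eef_pos: [431.4, 297.8, 62.9]
ee_rot: [-0.001, -0.064, 0.998, -0.001]
force: [0.1, 0.5, 0.1]
grip_width: 0.003
grip_force: 0.0
time_s: 32.65
eef_pos: [432.2, 298.3, 33.7]
ee_rot: [-0.0, -0.064, 0.998, -0.0]
force: [-0.6, -0.4, 0.3]
grip_width: 0.001
grip_force: 0.0
```

```bash
python3 -m jog '[[-0.006,0,0,0,0,0,0],[-0.006,0,0,0,0,0,0],[-0.006,0,0,0,0,0,0],[-0.006,0,0,0,0,0,0],[-0.004,0,0,0,0,0,0]]' 
python3 -m jog '[[-0.003,0,0,0,0,0,0],[0,0,0,0,0,0,0],[0,0,0,0,0,0,0]]' 
python3 -m jog '[[-0.002,0,0,0,0,0,0],[0,0,0,0,0,0,0]]' 
```

```text
time_s: 33.15
eef_pos: [460.2, 302.0, 33.8]
ee_rot: [0.0, -0.064, 0.998, 0.0]
force: [-1.7, 0.4, 2.1]
grip_width: -0.002
grip_force: 1.0
time_s: 33.45
eef_pos: [462.5, 302.2, 33.5]
ee_rot: [0.0, -0.064, 0.998, 0.0]
force: [0.3, -0.3, 1.3]
grip_width: -0.001
grip_force: 0.0
time_s: 33.65
eef_pos: [464.3, 302.5, 33.5]
ee_rot: [-0.0, -0.064, 0.998, -0.0]
force: [-1.0, -0.1, 0.2]
grip_width: 0.002
grip_force: 0.5
```

```bash
python3 -m jog '[[-0.002,0,0,0,0,0,0],[0,0,0,0,0,0,0]]' 
python3 -m jog '[[-0.002,0,0,0,0,0,0],[0,0,0,0,0,0,0]]' 
```

```text
time_s: 33.85
eef_pos: [465.9, 302.7, 33.4]
ee_rot: [-0.001, -0.064, 0.998, -0.0]
force: [-4.1, -0.8, 0.4]
grip_width: -0.001
grip_force: 1.7
time_s: 34.05
eef_pos: [466.4, 302.8, 33.1]
ee_rot: [-0.003, -0.064, 0.998, -0.001]
force: [-10.7, -0.8, 4.1]
grip_width: 0.001
grip_force: 5.6
```

The lever is at its stop (10 N). Back off, rise and compare with the earlier picture.

```bash
python3 -m jog '[[0.012,0,0,0,0,0,0],[0,0,0,0,0,0,0],[0.004,0,-0.04,0,0,0,0],[0.004,0,-0.04,0,0,0,0],[0.004,0,-0.04,0,0,0,0]]'
python3 -m jog '[[0.004,0,-0.04,0,0,0,0],[0.004,0,-0.04,0,0,0,0],[0,0,-0.002,0,0,0,0],[0,0,0,0,0,0,0],[0,0,0,0,0,0,0]]'
python3 - <<'E'
from h import *
np.set_printoptions(suppress=True,precision=1)
s=sense();im=cv2.cvtColor(eyes.capture("wrist"),cv2.COLOR_RGB2GRAY)[165:250,240:325].astype(int);o=cv2.imread("pics/w13.png",0)[165:250,240:325].astype(int)
for n,g in(("before",o),("after",im)):
    m=g-np.median(g)>20; m[:12]=0;m[70:]=0;m[:,:10]=0;m[:,75:]=0
    y,x=np.nonzero(m);print(n,len(x),x.mean()+240,y.mean()+165,y.min()+165,y.max()+165)
    print(g[26:54:2,28:56:2])
# targets: above the open tab
go(561.0,315.1,235,.125)
E
```

```text
time_s: 34.55
eef_pos: [445.1, 299.9, 155.5]
ee_rot: [0.001, -0.064, 0.998, 0.0]
force: [0.9, -0.1, 0.2]
grip_width: 0.005
grip_force: 0.0
time_s: 35.05
eef_pos: [436.6, 298.7, 234.3]
ee_rot: [-0.001, -0.064, 0.998, -0.0]
force: [-0.0, -0.1, -0.2]
grip_width: -0.001
grip_force: 0.0
before 213 281.65727699530515 204.97652582159625 196 213
[[ 86  80  88  82  87  88  84  85  88  90  86  87  81  88]
 [ 87  86  85  90  86  84  75  82  83  86  85  86  87  88]
 [ 82  85  85  84  79  67  90 103  97  82  89  88  86  86]
 [ 83  90  81  97  95  85 107 123 123 113  99  83  89  85]
 [ 83  86  86 116 107  82 116 132 126 117 125  99  86  86]
 [ 81  89 107 122 104  70 101 113 106 110 127 116  91  86]
 [ 88  92 116 125 109  51  68  82  87 108 125 121  92  84]
 [ 85  85 116 120 119  58  68  76  94 119 125 120  87  87]
 [ 80  87 108 125 124 100  76  81 109 125 125 115  86  83]
 [ 87  81  93 117 123 127 115 116 127 128 121  99  84  86]
 [ 88  87  89 100 120 126 123 123 123 124 108  86  86  84]
 [ 88  88  87  85  92 105 117 116 111  96  85  86  91  86]
 [ 87  83  87  86  83  87  84  84  86  86  86  84  8
[... 350 characters left out ...]
88  85]
 [ 84  85 103 122 128 120 102 103 120 131 128 114  87  87]
 [ 88  87 115 124 124  91  76  90 102 124 125 124  90  84]
 [ 89  86 117 125 119  69  75  96  98 116 131 127  95  83]
 [ 86  84 110 119 118  65  75  90  98 113 130 120  89  88]
 [ 84  90 100 121 117  72  74  92 101 111 127 107  91  86]
 [ 86  85  84 104 108  66  77  90 103 109 122  87  86  82]
 [ 86  86  82  88  82  61  76  99 100  93  83  87  89  88]
 [ 88  89  85  87  79  58  76  93  99  94  82  85  84  89]
 [ 85  79  87  87  77  61  82  92 102  94  84  82  82  87]
 [ 82  86  82  82  74  64  76  98 101  91  88  79  84  86]]
shift before turn [-0.1  0.  -0. ] heading -3.014 rz 0.003 j6 -1.32 shift after turn [-0.1  0.  -0. ]
```

The lever now lies toward +x, so the toggle is on. I'll regrip the tab.

```bash
python3 -m jog '[[-0.03,0,0,0,0,0,0.03],[-0.032,0,0,0,0,0,0.03],[-0.032,0,0,0,0,0,0.03],[-0.0315,0,0,0,0,0,0.03],[0,0,0,0,0,0,0.03]]' 30
python3 -m jog '[[0,0,0.025,0,0,0,0.03],[0,0,0.024,0,0,0,0.03],[0,0,0,0,0,0,0.03],[0,0,0,0,0,0,0.03]]'
python3 -m jog '[[0,0,0,0,0,0,0],[0,0,0,0,0,0,0],[0,0,0,0,0,0,0],[0,0,0,0,0,0,0]]' 35
python3 - <<'E'
from h import *
s=sense();p=s["eef_pos"];b=np.array([np.cos(.125),np.sin(.125)])
X=(p[:2]-[529.4,310.3])@b;print("from hinge x",X)
E
```

```text
time_s: 35.6
eef_pos: [563.4, 314.3, 232.3]
ee_rot: [-0.002, -0.063, 0.998, -0.001]
force: [-0.4, 0.6, -0.7]
grip_width: 0.357
grip_force: 0.0
time_s: 36.0
eef_pos: [560.8, 315.0, 186.8]
ee_rot: [-0.0, -0.064, 0.998, -0.0]
force: [-0.5, 0.2, 0.6]
grip_width: 0.354
grip_force: 0.0
time_s: 36.4
eef_pos: [561.7, 315.3, 188.1]
ee_rot: [0.002, -0.064, 0.998, 0.0]
force: [1.7, 0.6, 6.0]
grip_width: 0.15
grip_force: 36.0
from hinge x 32.70391528502306
```

```bash
python3 -m jog '[[0.0095,0,-0.0014,0,0,0,0],[0.0095,0,-0.0014,0,0,0,0],[0.011,0,0,0,0,0,0],[0.011,0,0,0,0,0,0],[0.011,0,0.0016,0,0,0,0]]' 40
python3 -m jog '[[0.011,0,0.0016,0,0,0,0],[0.0106,0,0.0033,0,0,0,0],[0.0106,0,0.0033,0,0,0,0],[0.01,0,0.0048,0,0,0,0],[0.01,0,0.0048,0,0,0,0]]'
python3 -m jog '[[0.0092,0,0.0062,0,0,0,0],[0.0092,0,0.0062,0,0,0,0],[0.0082,0,0.0075,0,0,0,0],[0.0082,0,0.0075,0,0,0,0],[0.007,0,0.0086,0,0,0,0]]'
python3 -m jog '[[0.007,0,0.0086,0,0,0,0],[0.0055,0,0.0096,0,0,0,0],[0.0055,0,0.0096,0,0,0,0],[0.004,0,0.0103,0,0,0,0],[0.004,0,0.0103,0,0,0,0]]'
python3 -m jog '[[0.0025,0,0.0108,0,0,0,0],[0.0025,0,0.0108,0,0,0,0],[0.0009,0,0.008,0,0,0,0],[0.0009,0,0.008,0,0,0,0],[0,0,0,0,0,0,0]]'
python3 -m jog '[[0,0,0.003,0,0,0,0],[0,0,0,0,0,0,0]]'
```

```text
time_s: 36.9
eef_pos: [510.7, 308.6, 190.0]
ee_rot: [0.003, -0.064, 0.998, 0.001]
force: [2.5, -0.1, 9.6]
grip_width: 0.153
grip_force: 39.7
time_s: 37.4
eef_pos: [458.5, 301.8, 172.5]
ee_rot: [0.003, -0.064, 0.998, 0.001]
force: [-1.3, -1.1, 10.6]
grip_width: 0.149
grip_force: 41.2
time_s: 37.9
eef_pos: [415.7, 296.2, 135.2]
ee_rot: [0.0, -0.064, 0.998, -0.0]
force: [-6.6, -3.9, 9.4]
grip_width: 0.154
grip_force: 53.6
time_s: 38.4
eef_pos: [389.7, 292.8, 85.6]
ee_rot: [-0.0, -0.064, 0.998, -0.0]
force: [-1.1, -1.4, 1.9]
grip_width: 0.157
grip_force: 62.2
time_s: 38.9
eef_pos: [383.7, 292.0, 47.3]
ee_rot: [-0.0, -0.064, 0.998, -0.0]
force: [-2.3, -2.7, 2.0]
grip_width: 0.151
grip_force: 63.1
time_s: 39.1
eef_pos: [383.5, 292.0, 44.9]
ee_rot: [-0.001, -0.064, 0.998, -0.0]
force: [-5.5, -2.8, 4.0]
grip_width: 0.152
grip_force: 63.2
```

```bash
python3 -m jog '[[0,0,0.002,0,0,0,0],[0,0,0,0,0,0,0]]'
python3 -m jog '[[0,0,0.002,0,0,0,0],[0,0,0,0,0,0,0]]'
python3 -m jog '[[0,0,0.002,0,0,0,0],[0,0,0,0,0,0,0],[0,0,0,0,0,0,0]]'
```

```text
time_s: 39.3
eef_pos: [383.5, 292.0, 43.0]
ee_rot: [-0.0, -0.064, 0.998, -0.0]
force: [-3.9, -3.3, 2.5]
grip_width: 0.156
grip_force: 63.0
time_s: 39.5
eef_pos: [383.5, 292.0, 41.0]
ee_rot: [-0.001, -0.064, 0.998, -0.0]
force: [-4.1, -2.8, 3.6]
grip_width: 0.155
grip_force: 62.9
time_s: 39.8
eef_pos: [383.5, 292.0, 39.1]
ee_rot: [-0.0, -0.064, 0.998, -0.0]
force: [-5.3, -3.2, 2.8]
grip_width: 0.153
grip_force: 62.8
```

```bash
python3 -m jog '[[0,0,0.002,0,0,0,0],[0,0,0,0,0,0,0]]'
python3 -m jog '[[0,0,0.002,0,0,0,0],[0,0,0,0,0,0,0],[0,0,0,0,0,0,0]]'
python3 - <<'E'
from h import *
s=sense();print(s["force"])
im=eyes.capture("wrist");cv2.imwrite("pics/w14.png",im[:,:,::-1])
E
```

```text
time_s: 40.0
eef_pos: [383.6, 292.0, 37.0]
ee_rot: [-0.0, -0.064, 0.998, -0.0]
force: [-5.2, -3.1, 3.0]
grip_width: 0.155
grip_force: 62.7
time_s: 40.3
eef_pos: [383.6, 292.0, 35.1]
ee_rot: [-0.0, -0.064, 0.998, -0.0]
force: [-4.1, -3.2, 3.0]
grip_width: 0.157
grip_force: 62.8
[-4.11764877 -3.19640807  3.01648537]
```

```bash
python3 -m jog '[[0,0,0.002,0,0,0,0],[0,0,0,0,0,0,0],[0,0,0,0,0,0,0]]'
python3 -m jog '[[0,0,0.002,0,0,0,0],[0,0,0,0,0,0,0],[0,0,0,0,0,0,0]]'
python3 - <<'E'
from h import *
s=sense();im=eyes.capture("wrist");T=wristT(s);c=eyes.calibration("wrist");g=cv2.cvtColor(im,cv2.COLOR_RGB2GRAY);cv2.imwrite("pics/w15.png",im[:,:,::-1])
w=cv2.imread("pics/w14.png",0)
b=np.array([np.cos(.125),np.sin(.125)])
for th in(0,.05,.1):
  for y in(-40,0):
    q=np.array([529.4,310.3])-b*148*np.cos(th)*120/148+np.array([-b[1],b[0]])*y
    p=np.linalg.inv(T)@[*q,79+120*np.sin(th),1];print(th,y,"edge px",c["fx"]*p[0]/p[2]+c["cx"],c["fy"]*p[1]/p[2]+c["cy"])
np.set_printoptions(linewidth=200)
for u in(215,225): print(u,g[150:300:3,u])
E
```

```text
time_s: 40.65
eef_pos: [383.8, 292.0, 33.1]
ee_rot: [-0.0, -0.064, 0.998, -0.0]
force: [-4.3, -2.5, 3.0]
grip_width: 0.152
grip_force: 62.7
time_s: 40.95
eef_pos: [383.8, 292.1, 31.2]
ee_rot: [-0.0, -0.064, 0.998, -0.0]
force: [-4.5, -3.2, 4.3]
grip_width: 0.151
grip_force: 62.7
0 -40 edge px 192.7048262554387 357.5582059383038
0 0 edge px 281.0427705293225 357.8004063010877
0.05 -40 edge px 189.10800283307344 368.3937648444847
0.05 0 edge px 281.0325867916183 368.644322990245
0.1 -40 edge px 185.28498633033132 380.669452310952
0.1 0 edge px 281.01950181586386 380.92865394126
215 [153 156 150 152 152 149 149 151 153 158 154 153 155 148 155 160 158 155 156 157 163 161 160 154 158 158 158 158 149 151 153 151 151 155 154 155 152 148 147 152 125  33  34  33  33  31  35  44  35
  34]
225 [159 158 152 151 149 150 146 151 152 152 157 152 145 150 149 153 155 156 158 156 156 155 150 154 155 158 158 161 159 160 158 159 160 155 149 152 154 156 156 158 124  31  29  37  33  35  33  44  35
  37]
```

```bash
python3 - <<'E'
from h import *
s,im=snap("scene","s15.png");g=cv2.cvtColor(im,cv2.COLOR_RGB2GRAY).astype(int);o=cv2.imread("pics/scene0.png",0).astype(int)
c=eyes.calibration("scene");Ti=np.linalg.inv(c["cam_to_world"])
def pr(p):
    q=Ti@[*p,1];return c["fx"]*q[0]/q[2]+c["cx"],c["fy"]*q[1]/q[2]+c["cy"]
b=np.array([np.cos(.125),np.sin(.125)]);n=np.array([-b[1],b[0]])
for y in(-50,50):
  for th in(0,.05,.1,.2):
    q=np.array([529.4,310.3])-b*120*np.cos(th)+n*y
    print(y,th,np.round(pr([*q,79+120*np.sin(th)]),1))
d=np.abs(g-o)>25
np.set_printoptions(linewidth=220)
print("diff map rows 165-230 cols 350-420")
for v in range(160,232,2): print(v,''.join('#' if d[v,u] else '.' for u in range(350,420)))
for u in(398,401,404): print(u,"old",o[166:184,u],"new",g[166:184,u])
E
```

```text
-50 0 [358.8 175.9]
-50 0.05 [359.1 174.4]
-50 0.1 [359.4 172.9]
-50 0.2 [360.2 170.2]
50 0 [395.  170.4]
50 0.05 [395.4 168.8]
50 0.1 [395.8 167.3]
50 0.2 [396.8 164.6]
diff map rows 165-230 cols 350-420
160 ........###################.################..........................
162 ..........################################............................
164 ...........###########....#########..###..............................
166 .............########......#######....................................
168 ..............########.#....#####.....................................
170 ................########.....####...........###.......................
172 ................#########.....###...........#.##......................
174 ..................############...............#.##.....................
176 ...........##.................................#.##....................
178 ...............................................#.##...................
180 ................................................#.##..................
182 ...............#.................................#.##.............
[... 1584 characters left out ...]
......................................................................
228 ......................................................................
230 ......................................................................
398 old [151 151 152 150 153 155 155 153 152 113  57  26  12   6  35  81  97 103] new [156 156 157 156 159 160 159 159 118  59  28  12   7  37  81  99 110 113]
401 old [154 155 152 148 150 152 150 150 150 153 153 150 146 148 151 112  57  26] new [158 160 157 152 153 157 156 155 156 158 158 154 152 152 116  60  29  13]
404 old [149 151 154 152 153 153 153 154 151 152 154 155 156 154 152 155 156 154] new [154 156 160 157 156 157 158 160 157 157 159 160 161 160 158 161 161 158]
```

```bash
cat > edge.py <<'E'
from h import *
import sys
o=cv2.imread("pics/scene0.png",0).astype(float)
def shift(f):
    g=cv2.imread("pics/"+f,0).astype(float);out=[]
    for u in range(397,412,2):
        v0=int(170.4+(u-395)*1.67)
        def edge(i):
            r=i[v0-8:v0+14,u];r=r-np.median(r[:4])+150;k=np.nonzero(r<80)[0][0];return k-(80-r[k])/(r[k-1]-r[k])
        out.append(round(edge(g)-edge(o),2))
    return out
if __name__=="__main__":
    if len(sys.argv)>1: snap("scene",sys.argv[1])
    print(shift(sys.argv[1] if len(sys.argv)>1 else "s15.png"))
E
python3 - <<'E'
from edge import *
print(shift("s15.png"),shift("s4.png"))
E
python3 -m jog '[[0,0,0.002,0,0,0,0],[0,0,0,0,0,0,0],[0,0,0,0,0,0,0]]'; python3 edge.py s16.png
```

```text
[np.float64(-1.03), np.float64(-1.02), np.float64(-1.05), np.float64(-1.02), np.float64(-1.04), np.float64(-1.01), np.float64(-0.06), np.float64(-0.02)] [np.float64(-0.07), np.float64(-0.08), np.float64(-0.1), np.float64(-0.09), np.float64(-0.1), np.float64(-0.08), np.float64(-0.13), np.float64(-0.09)]
time_s: 41.35
eef_pos: [384.0, 292.1, 29.2]
ee_rot: [0.0, -0.064, 0.998, -0.0]
force: [-3.0, -3.7, 3.5]
grip_width: 0.15
grip_force: 62.7
[np.float64(-0.62), np.float64(-0.65), np.float64(-0.62), np.float64(-0.6), np.float64(-0.7), np.float64(-0.56), np.float64(-0.06), np.float64(-0.08)]
```

The plate edge is still 0.6 px high and dropping with each step, so the guard isn't quite shut. I'll ease it further.

```bash
python3 -m jog '[[0,0,0.0015,0,0,0,0],[0,0,0.0015,0,0,0,0],[0,0,0,0,0,0,0],[0,0,0,0,0,0,0]]'; python3 edge.py s17.png
python3 -m jog '[[0,0,0.001,0,0,0,0],[0,0,0,0,0,0,0],[0,0,0,0,0,0,0]]'; python3 edge.py s18.png
```

```text
time_s: 41.8
eef_pos: [384.2, 292.2, 27.5]
ee_rot: [0.001, -0.064, 0.998, 0.0]
force: [-8.4, -7.3, 22.0]
grip_width: 0.154
grip_force: 64.9
[np.float64(-0.02), np.float64(-0.05), np.float64(-0.02), np.float64(-0.05), np.float64(-0.05), np.float64(0.03), np.float64(0.44), np.float64(-0.05)]
time_s: 42.15
eef_pos: [384.2, 292.2, 27.2]
ee_rot: [0.001, -0.064, 0.998, 0.0]
force: [-12.2, -9.0, 30.6]
grip_width: 0.154
grip_force: 66.0
[np.float64(-0.02), np.float64(-0.04), np.float64(-0.05), np.float64(-0.05), np.float64(-0.03), np.float64(0.01), np.float64(0.53), np.float64(-0.06)]
```

The guard is shut: edge shift is 0 and the push force has risen. Relieve the push, release and retreat.

```bash
python3 -m jog '[[0,0,-0.001,0,0,0,0],[0,0,-0.0005,0,0,0,0],[0,0,0,0,0,0,0]]'
python3 -m jog '[[0,0,0,0,0,0,0.04],[0,0,0,0,0,0,0.05],[0,0,0,0,0,0,0.06],[0,0,0,0,0,0,0.06]]'
python3 edge.py s19.png
python3 -m jog '[[0,0,-0.03,0,0,0,0.06],[0,0,-0.04,0,0,0,0.06],[0,0,-0.04,0,0,0,0.06],[0,0,-0.04,0,0,0,0.06],[0,0,-0.04,0,0,0,0.06]]'
python3 -m jog '[[0,0,0,0,0,0,0.06],[0,0,0,0,0,0,0.06],[0,0,0,0,0,0,0.06]]'
python3 edge.py s20.png
python3 - <<'E'
from h import *
a=cv2.imread("pics/scene0.png",0).astype(int);s,im=snap("scene","s21.png");b=cv2.cvtColor(im,cv2.COLOR_RGB2GRAY).astype(int)
d=(np.abs(a-b)>25).astype(np.uint8);d[:160]=0
n,l,st,ce=cv2.connectedComponentsWithStats(cv2.morphologyEx(d,cv2.MORPH_CLOSE,np.ones((5,5))))
for i in range(1,n):
    if st[i,4]>25: print(st[i],ce[i].round())
E
```

```text
time_s: 42.5
eef_pos: [384.1, 292.2, 27.6]
ee_rot: [0.001, -0.064, 0.998, 0.0]
force: [-7.0, -6.5, 17.1]
grip_width: 0.158
grip_force: 64.2
time_s: 42.9
eef_pos: [383.8, 292.2, 26.3]
ee_rot: [-0.0, -0.064, 0.998, 0.0]
force: [-0.9, 0.1, 0.4]
grip_width: 0.701
grip_force: 0.0
[np.float64(-0.03), np.float64(-0.03), np.float64(-0.05), np.float64(-0.04), np.float64(-0.03), np.float64(-0.03), np.float64(-0.07), np.float64(-0.02)]
time_s: 43.45
eef_pos: [383.5, 292.0, 218.2]
ee_rot: [0.0, -0.064, 0.998, 0.0]
force: [0.5, 0.6, 0.5]
grip_width: 0.704
grip_force: 0.0
time_s: 43.75
eef_pos: [383.3, 291.9, 215.1]
ee_rot: [-0.001, -0.064, 0.998, -0.0]
force: [0.1, -1.0, -0.8]
grip_width: 0.705
grip_force: 0.0
[np.float64(0.0), np.float64(-0.02), np.float64(-0.02), np.float64(-0.01), np.float64(-0.02), np.float64(-0.01), np.float64(0.01), np.float64(-0.02)]
[242 227  14   8  37] [247. 230.]
[166 229  23  28 513] [177. 243.]
[272 241  10  10  32] [275. 245.]
[137 261  25  29 568] [149. 275.]
```

```bash
python3 -c "
from rig import finish_job
print(finish_job())"
```

```text
the job is handed in; nothing more can be done
None
```

I handed the job in. Both canisters on the shelf stand upright under the hood, and the front compartment is empty. The toggle is on, the guard was eased fully shut in the grip, and the jar and cup did not move.

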